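Load pigment tins into the hooded indexing carousel

ROBOT

A 6-joint arm with a two-finger parallel gripper is mounted at the origin on a cart in front of the work surface, level with it; the furniture and walls round the work are solid. World frame = base frame: x ahead of the robot, y to its left, z up, the work surface at z = 0. Lengths are in m, angles in rad, forces in N, time in s.
With the tool pointing down it reaches from about 0.4 to 0.825 m from the base axis. Payload 7 kg.
Tool frame: the origin (TCP) lies midway between the tips of the shut fingers; the grasp point (between the pads) lies 19 mm behind it; z points along the fingers, y is the line along which they close (so a half turn about z gives the same grasp; the last joint's range is limited). The gripper opens to 88 mm and grips with 3 to 60 N. Pads are 19 mm wide; open, the fingers measure 130 mm over their backs; the gripper's body (78 mm by 193 mm) begins 47 mm behind the grasp point.
Start: joints at [0.288, 0.359, 0.012, 0, -1.224, -0.288], TCP at [0.675, -0, 0.189] pointing down, gripper open.
Joint ranges: [-3.07, 3.07], [-1.43, 2.12], [-1.02, 1.25], [-3.03, 1.67], [-3.05, -0], [-3.03, 3.03]. Speed limits (rad/s): [2.39, 2.39, 3.01, 3.14, 3.14, 3.14].

INTERFACE

Orientations are given as a rotation vector (axis times angle).
In Python, from rig import get_obs, viewer, job_done gives the robot as it stands.
- The arm moves only by the tool play_rows, never from a script. Its argument "series" is one flat list of numbers, 7 for each row, row after row: the closure in counts, from 0 (fully open) to 255 (shut), then the shift along the tool's x, y, z in m, then the turn, a rotation vector about the tool's x, y, z in degrees. In form: [fingers, x, y, z, ax, ay, az, fingers, x, y, z, ax, ay, az, ...]. A call has 1 to 10 rows; each row shifts and turns the commanded pose from where the row before left it, along the tool's axes as they then stand; what a row does not reach is not made up. A row lasts 1/8 s, in which the tool goes at most 62.5 mm and 10.7 degrees, less where a joint would pass 70% of its speed; a pose out of reach is approached as far as the arm can. A call with a gripper value outside its range is refused whole. The fingers move at their own pace and stop on an object; "grip_force" is the grip in N (left out, the last holds). Time passes only in rows, so rows that do not move let the fingers close. It gives the time, the measured TCP pose, the force, the opening and the grip force at its end, in the units of the state.
- get_obs(): the state, without advancing time (a new reading comes with each control period).
- viewer.snapshot(name): name is "scene" or "side" or "wrist"; returns (picture, depth): 384x512x3 uint8, red, green, blue; 384x512 float32, m along the optical axis (not along the pixel's ray), 0 where there is no reading.
- viewer.camera_info(name): a dict with "mtx" (3x3 intrinsics, pixels), "dist_coeffs" ([k1, k2, p1, p2, k3] as OpenCV has them; the pictures are not rectified), "cam_to_world" (4x4, takes a point from camera to world coordinates). Camera axes: x right, y up, looking along -z (the intrinsics and any distortion apply to the point x, -y, -z); pixel columns grow to the right and rows downward; lengths in m; the calibration is good to about 2 mm. A picture is of the moment at which its call begins: read the wrist's pose just before it. camera_info takes no time and is no camera call; for the wrist camera it gives the pose at the moment of the call.
- job_done(): hands the job in; it is judged then, once.
Trained networks look in the newest picture that a camera, given by its name, has taken for a name from the list of things; names that differ only in an ending like _2 or _b are one class to them, and where a whole thing is asked for, a point or a joint stands for the part that bears it (a point fixed in the world has none). Each returns a list of dicts, best first, with "score" (0 to 1); they miss things now and then, are a little off and sometimes report something else, mostly with a low value. They report only what shows in the picture. A call takes as long as a camera call. They do not tell look-alikes from the thing itself.
- viewer.outline_of(camera, query): "region" (384x512 bool, what is visible of it) and "rect" ([left, top, right, bottom] in pixels, round what is visible of it).
The state is a dict: "clock": time; "joint_positions": joint angles; "joint_velocities": joint speeds; "joint_torque": joint torques, N m; "tool_pos": TCP position; "ee_rot": TCP orientation; "ft_force": force on the tool from outside, world axes, zero at the start; "moment": the same for the moment, N m; "grip_width": opening from 0.0 (shut) to 1.0 (fully open); "finger_force": force on a finger pad.
Only numpy, scipy, OpenCV 4.12 (cv2) and the standard library are available. Lean on these libraries where they do the work, as an engineer would, in place of code of your own. Each camera call takes 0.05 s, during which the arm holds its last target. There are 200 camera calls.

TASK

Press the carousel's stop knob down and turn it clockwise from the red mark to the green one so that the turntable is released. Put every pigment tin, upright, into a pocket of its own: load the pocket at the front and after each tin turn the table on by a red peg, one click, until all tins stand under the dust hood and an empty pocket is at the front. Then press the knob and turn it back to the red mark so that it springs up locked; do not bump the hood, and leave the green bowl and the cork block where they are.

Things in the scene. Friction and masses are not known exactly. Their poses are not given: they have to be found in the camera images.
- carousel_base: Fixed carousel unit: grey base plate 12 mm thick, about 257 x 268 mm, round in front, carrying turntable, stop knob and hood; place and yaw vary. Origin on the work surface under the turntable's axle; x from the front (loading side, towards the robot) to the hood at the rear, y left seen from the front, z up. A yellow mark on the front edge (x -112, y 0 mm) shows the loading position.
- hood: Clear dust hood on an aluminium frame, fixed over the rear half of the turntable; origin and axes as carousel_base: x -4 to +132, y -133 to +133 mm, roof underside 110 mm and top 117 mm above the work surface, open to the front. Tins and pegs pass under it freely; only the front pocket can be loaded from above.
- load_point (a point): Loading position (fixed to the unit): on top of the turntable (46 mm above the work surface), 70 mm in front of the axle, axes as carousel_base. The pocket to be loaded stands here.
- turntable (a joint): Angle of the aluminium turntable about its upright axle, rad, counter-clockwise from above positive, 0 at the start, endless. Disc 225 mm across, top 46 mm above the work surface. Detents at every quarter turn (1.571 rad) put a pocket at load_point: about 4 N at a peg to leave one; it snaps in when let go within 0.05 rad. The stop knob's pin locks it in a detent.
- stop_press (a joint): How far the stop knob is pressed down, m: 0 up, 0.007 fully down; spring force 3.5 N up, 7 N fully down, springs back when let go.
- stop_knob (a joint): Turn of the stop knob, rad: 0 = locked (white line at the red mark), 1.309 (75 degrees clockwise from above) = released (line at the green mark); both are end stops. It turns only while pressed down 5 mm or more (0.2 rad of play otherwise), with little torque; let go at either end it springs up and stays; in between it stays down.
- knob_grip (a point): Grip point of the black stop knob on its axis, 86 mm above the work surface (knob up), at x -95, y -175 mm of carousel_base. Bar 16 mm thick, 48 long, z -20 to +14 mm from here, over a skirt 46 mm across; blue housing below 74 mm square, 48 mm high. The point's y axis runs along the bar to its white-line end, 37.5 degrees left of the unit's x axis when locked, 37.5 right when released.
- pocket0 (a point): Pocket 0 of the turntable (four alike, a quarter turn apart, 70 mm from the axle): point on the pocket's floor at its centre. Low black ring, inside 69 to 71 mm across, 10 mm high, for one tin; all pockets are empty at the start.
- pocket1 (a point): Pocket 1 of the turntable (four alike, a quarter turn apart, 70 mm from the axle): point on the pocket's floor at its centre. Low black ring, inside 69 to 71 mm across, 10 mm high, for one tin; all pockets are empty at the start.
- pocket2 (a point): Pocket 2 of the turntable (four alike, a quarter turn apart, 70 mm from the axle): point on the pocket's floor at its centre. Low black ring, inside 69 to 71 mm across, 10 mm high, for one tin; all pockets are empty at the start.
- pocket3 (a point): Pocket 3 of the turntable (four alike, a quarter turn apart, 70 mm from the axle): point on the pocket's floor at its centre. Low black ring, inside 69 to 71 mm across, 10 mm high, for one tin; all pockets are empty at the start.
- peg0 (a point): Top centre of index peg 0: red upright peg, 13 mm thick, 50 mm high, fixed on the turntable 104 mm from the axle, half-way between two pockets (45 degrees on from pocket 0, counter-clockwise from above). With the table in a detent two pegs stand in front of the hood, to the left and right of the loaded pocket; take or push one to turn the table.
- peg1 (a point): Top centre of index peg 1: red upright peg, 13 mm thick, 50 mm high, fixed on the turntable 104 mm from the axle, half-way between two pockets (45 degrees on from pocket 1, counter-clockwise from above). With the table in a detent two pegs stand in front of the hood, to the left and right of the loaded pocket; take or push one to turn the table.
- peg2 (a point): Top centre of index peg 2: red upright peg, 13 mm thick, 50 mm high, fixed on the turntable 104 mm from the axle, half-way between two pockets (45 degrees on from pocket 2, counter-clockwise from above). With the table in a detent two pegs stand in front of the hood, to the left and right of the loaded pocket; take or push one to turn the table.
- peg3 (a point): Top centre of index peg 3: red upright peg, 13 mm thick, 50 mm high, fixed on the turntable 104 mm from the axle, half-way between two pockets (45 degrees on from pocket 3, counter-clockwise from above). With the table in a detent two pegs stand in front of the hood, to the left and right of the loaded pocket; take or push one to turn the table.
- tin0_centre (a point): Pigment tin 0, centre of the tin: round, cream and brown with a grey lid, 62 mm across, 49 mm high (collider 47 mm), about 0.13 kg, standing upright on the work surface at the right; two or three tins are present.
- tin0: The same tin 0: origin at the centre of its underside, z up.
- tin1_centre (a point): Pigment tin 1, centre of the tin: round, cream and brown with a grey lid, 62 mm across, 49 mm high (collider 47 mm), about 0.13 kg, standing upright on the work surface at the right; two or three tins are present.
- tin1: The same tin 1: origin at the centre of its underside, z up.
- tin2_centre (a point): Pigment tin 2, centre of the tin: round, cream and brown with a grey lid, 62 mm across, 49 mm high (collider 47 mm), about 0.13 kg, standing upright on the work surface at the right; two or three tins are present.
- tin2: The same tin 2: origin at the centre of its underside, z up.
- rubber_bowl: Green rubber mixing bowl, 101 mm across, 56 mm high, bystander; origin at the centre of its underside.
- sanding_cork: Cork sanding block, brown, 36 x 62 x 26 mm, bystander; origin at the centre of its underside.
Things that resemble listed ones, but are neither listed nor needed, are in the scene too. What is shaped like the tin2 but pink is not meant.

How it is judged:
On the way, in this order (a step that is already met when the one before it is completed fails the run):
1. The stop knob has been pressed and turned to the released mark (value of joint stop_knob above 1.2 rad), for 0.2 s.
2. With the knob released, all tins stand in pockets under the hood and an empty pocket is at the front (((horizontal distance between tin0_centre and pocket0 below 0.007 m and z of tin0_centre in the frame of pocket0 below 0.03 m) or (horizontal distance between tin0_centre and pocket1 below 0.007 m and z of tin0_centre in the frame of pocket1 below 0.03 m) or (horizontal distance between tin0_centre and pocket2 below 0.007 m and z of tin0_centre in the frame of pocket2 below 0.03 m) or (horizontal distance between tin0_centre and pocket3 below 0.007 m and z of tin0_centre in the frame of pocket3 below 0.03 m)) and ((horizontal distance between tin1_centre and pocket0 below 0.007 m and z of tin1_centre in the frame of pocket0 below 0.03 m) or (horizontal distance between tin1_centre and pocket1 below 0.007 m and z of tin1_centre in the frame of pocket1 below 0.03 m) or (horizontal distance between tin1_centre and pocket2 below 0.007 m and z of tin1_centre in the frame of pocket2 below 0.03 m) or (horizontal distance between tin1_centre and pocket3 below 0.007 m and z of tin1_centre in the frame of pocket3 below 0.03 m)) and ((horizontal distance between tin2_centre and pocket0 below 0.007 m and z of tin2_centre in the frame of pocket0 below 0.03 m) or (horizontal distance between tin2_centre and pocket1 below 0.007 m and z of tin2_centre in the frame of pocket1 below 0.03 m) or (horizontal distance between tin2_centre and pocket2 below 0.007 m and z of tin2_centre in the frame of pocket2 below 0.03 m) or (horizontal distance between tin2_centre and pocket3 below 0.007 m and z of tin2_centre in the frame of pocket3 below 0.03 m)) and angle between each of tin0_centre, tin1_centre, tin2_centre's own z axis and vertical below 0.12 rad and x of each of tin0_centre, tin1_centre, tin2_centre in the frame of load_point above 0.055 m and horizontal distance between any of pocket0, pocket1, pocket2, pocket3 and load_point below 0.005 m and value of joint stop_knob above 1.2 rad), for 0.2 s.
3. The stop knob has been pressed and turned back to the locked mark and is up (value of joint stop_knob below 0.12 rad and value of joint stop_press below 0.002 m), for 0.2 s.
At the end, for the whole second after the job is handed in: Every tin stands upright (0.12 rad) on a pocket's floor within 7 mm of its centre, 55 mm or more behind the loading position (under the hood); an empty pocket is within 5 mm of the loading position; the knob is up (2 mm) and locked (0.12 rad); all at rest (all of step 3 and ((horizontal distance between tin0_centre and pocket0 below 0.007 m and z of tin0_centre in the frame of pocket0 below 0.03 m) or (horizontal distance between tin0_centre and pocket1 below 0.007 m and z of tin0_centre in the frame of pocket1 below 0.03 m) or (horizontal distance between tin0_centre and pocket2 below 0.007 m and z of tin0_centre in the frame of pocket2 below 0.03 m) or (horizontal distance between tin0_centre and pocket3 below 0.007 m and z of tin0_centre in the frame of pocket3 below 0.03 m)) and ((horizontal distance between tin1_centre and pocket0 below 0.007 m and z of tin1_centre in the frame of pocket0 below 0.03 m) or (horizontal distance between tin1_centre and pocket1 below 0.007 m and z of tin1_centre in the frame of pocket1 below 0.03 m) or (horizontal distance between tin1_centre and pocket2 below 0.007 m and z of tin1_centre in the frame of pocket2 below 0.03 m) or (horizontal distance between tin1_centre and pocket3 below 0.007 m and z of tin1_centre in the frame of pocket3 below 0.03 m)) and ((horizontal distance between tin2_centre and pocket0 below 0.007 m and z of tin2_centre in the frame of pocket0 below 0.03 m) or (horizontal distance between tin2_centre and pocket1 below 0.007 m and z of tin2_centre in the frame of pocket1 below 0.03 m) or (horizontal distance between tin2_centre and pocket2 below 0.007 m and z of tin2_centre in the frame of pocket2 below 0.03 m) or (horizontal distance between tin2_centre and pocket3 below 0.007 m and z of tin2_centre in the frame of pocket3 below 0.03 m)) and angle between each of tin0_centre, tin1_centre, tin2_centre's own z axis and vertical below 0.12 rad and x of each of tin0_centre, tin1_centre, tin2_centre in the frame of load_point above 0.055 m and horizontal distance between any of pocket0, pocket1, pocket2, pocket3 and load_point below 0.005 m and linear speed of each of tin0, tin1, tin2 below 0.03 m/s); the robot touches nothing.
It fails at once if The robot or its fingers bump the dust hood with more than 12 N (contact force between hood and the arm above 12 N or contact force between hood and the fingers above 12 N).
It fails at once if The bowl or the cork block is moved more than 30 mm (distance of any of rubber_bowl, sanding_cork from where it was at the start of the episode above 0.03 m).
Of tin0, tin1, tin2 only 2 to 3 are there at a start; the rules pass over those that are not, and their reading is None.
At some moment in a run one of tin0, tin1, tin2 may be knocked a few centimetres aside while the robot is not near it.
Once in a run the grip may slacken for a moment while it holds something.
It also fails if it takes over 210 s, if anything falls off the work surface, if the arm or the gripper's body presses on something with over 40 N, if the wrist force passes 120 N, or if a joint passes its speed limit or range.

## Working session

There is one attempt and no reset: what is moved stays moved. The work goes in short steps, Python scripts to look and compute and a tool call to move; the robot and the scene stay as the last step left them, time stands still between calls to the robot, and variables do not carry over. Pictures are saved under pics/ and viewed, at most 14 in all, crops included, and the job is handed in when it is done.

Besides the shell and the picture viewer there is one more tool, called as name(argument=value, ...), one argument or row to a line, values as JSON. play_rows: Moves the arm, as the interface text tells. Its arguments: {"type":"object","properties":{"series":{"type":"array","items":{"type":"number"}},"grip_force":{"type":"number"}},"required":["series"]}

```bash
mkdir -p pics; ls
cat > h.py <<'E'
import numpy as np, cv2
from rig import get_obs, viewer, job_done
def info(c):
    i=viewer.camera_info(c); return np.array(i["mtx"]),np.array(i["dist_coeffs"]),np.array(i["cam_to_world"])
def snap(c,name=None):
    I=info(c); p,d=viewer.snapshot(c)
    if name: cv2.imwrite(f"pics/{name}.png",p[:,:,::-1])
    return p,d,I
def rays(I,uv):
    n=cv2.undistortPoints(np.array(uv,float).reshape(-1,1,2),I[0],I[1])[:,0]
    return np.c_[n[:,0],-n[:,1],-np.ones(len(n))]
def atz(I,uv,z):
    r=rays(I,uv)@I[2][:3,:3].T; o=I[2][:3,3]
    return o+r*((z-o[2])/r[:,2])[:,None]
def cloud(I,d,mask=None):
    m=(d>0) if mask is None else (mask&(d>0))
    v,u=np.nonzero(m); r=rays(I,np.c_[u,v])*d[v,u][:,None]
    return r@I[2][:3,:3].T+I[2][:3,3],u,v
def proj(I,P):
    P=np.atleast_2d(P); c=(P-I[2][:3,3])@I[2][:3,:3]
    return cv2.projectPoints(c*[1,-1,-1],np.zeros(3),np.zeros(3),I[0],I[1])[0][:,0]
E
python3 - <<'E'
from h import *
np.set_printoptions(precision=4,suppress=True)
o=get_obs(); print({k:np.round(v,4) for k,v in o.items()})
for c in("scene","side"):
    p,d,I=snap(c,c+"0"); print(c,I[2][:3,3])
    for q in("tin0","carousel_base","turntable","stop_knob","hood","peg0","rubber_bowl","sanding_cork"):
        for r in viewer.outline_of(c,q)[:4]:
            P,u,v=cloud(I,d,r["region"]); 
            print(q,round(r["score"],2),np.round(r["rect"]),len(P),np.median(P,0) if len(P) else "",P.min(0),P.max(0), np.median(p[r["region"]],0))
E
```

```text
pics
{'clock': np.float64(0.0), 'joint_positions': array([ 0.2881,  0.3594,  0.0111, -0.0004, -1.2241, -0.2881]), 'joint_velocities': array([-0.001 , -0.0015, -0.0001, -0.0004,  0.001 ,  0.0004]), 'joint_torque': array([ -0.0008, -58.2727,  29.3058,   6.9975,   0.0069,  -0.0002]), 'tool_pos': array([ 0.6745, -0.    ,  0.1877]), 'ee_rot': array([ 2.2204, -2.2207, -0.0017]), 'ft_force': array([ 0.2857, -1.2199,  0.3463]), 'moment': array([ 0.0041, -0.0099,  0.0167]), 'finger_force': np.float64(0.0), 'grip_width': np.float64(0.9984)}
scene [ 0.1734 -0.6511  0.62  ]
tin0 0.83 [274. 264. 309. 307.] 1052 [ 0.5055 -0.3045  0.0459] [ 0.4832 -0.3263 -0.0026] [ 0.5571 -0.2611  0.0502] [160. 157. 151.]
tin0 0.8 [255. 225. 284. 263.] 822 [ 0.5409 -0.1971  0.0448] [ 0.5198 -0.2171 -0.0026] [ 0.5797 -0.1564  0.0502] [188. 126. 151.]
tin0 0.65 [219. 254. 248. 292.] 1012 [ 0.4318 -0.2118  0.0454] [ 0.406  -0.2315 -0.0024] [ 0.4965 -0.1432  0.0497] [158. 154. 144.]
tin0 0.55 [265. 201. 291. 221.] 368 [ 0.6381 -0.0931  0.0224] [ 0.62   -0.1211  0.0005] [ 0.6677 -0.0557  0.0269] [145.5 121.   90. ]
car
[... 2775 characters left out ...]
6] [50. 67. 58.]
rubber_bowl 0.5 [215. 144. 252. 201.] 1319 [0.4981 0.0891 0.0461] [ 0.2756 -0.0053 -0.7222] [0.5443 1.7524 0.0969] [104.  95.  93.]
rubber_bowl 0.44 [276. 221. 296. 243.] 334 [ 0.6397 -0.0913  0.0224] [ 0.6194 -0.1657 -0.0029] [ 0.6649 -0.0259  0.0567] [133. 112.  84.]
sanding_cork 0.7 [275. 222. 294. 243.] 282 [ 0.6378 -0.0894  0.0224] [ 0.6194 -0.1219  0.001 ] [ 0.657  -0.0558  0.0256] [137.  112.5  84. ]
sanding_cork 0.7 [212. 144. 250. 202.] 1367 [0.4983 0.0869 0.0461] [ 0.2924 -0.0174 -0.719 ] [0.5462 1.7438 0.1147] [104.  94.  92.]
sanding_cork 0.34 [288. 226. 335. 266.] 1498 [ 0.6973 -0.1376  0.0348] [ 0.6449 -0.2079 -0.0027] [ 0.7628 -0.0352  0.0576] [50.5 67.  58. ]
```

Run:
```python
import cv2,numpy as np
a=cv2.imread("pics/scene0.png")[110:320,140:360];b=cv2.imread("pics/side0.png")[110:330,160:360]
a=cv2.resize(a,(400,382),interpolation=2);b=cv2.resize(b,(400,382*1),interpolation=2)
cv2.imwrite("pics/ab0.png",np.hstack([a,b]))
```

```text
(no output)
```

View pics/ab0.png

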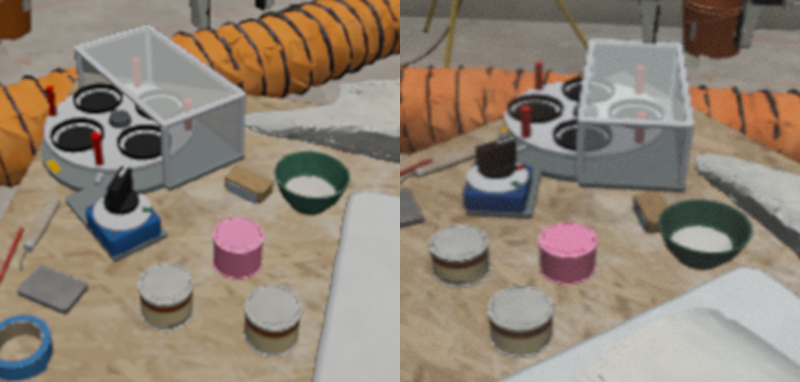

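View pics/scene0.png

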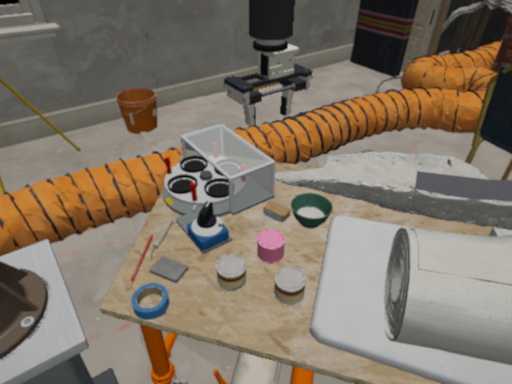

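```bash
cat > m1.py <<'E'
from h import *
np.set_printoptions(precision=4,suppress=True)
from scipy import ndimage as nd
for c in("scene","side"):
    p,d,I=snap(c)
    P,u,v=cloud(I,d)
    m=(P[:,2]>.111)&(P[:,2]<.1215)&(abs(P[:,1])<.35)&(P[:,0]>.3)&(P[:,0]<.85)
    r=cv2.minAreaRect(P[m][:,:2].astype(np.float32)*1000); print(c,"roof",m.sum(),r); print(cv2.boxPoints(r))
    img=np.full(d.shape+(3,),np.nan); img[v,u]=P
    h=cv2.cvtColor(p,cv2.COLOR_RGB2HSV)
    red=((h[...,0]<6)|(h[...,0]>174))&(h[...,1]>170)&(h[...,2]>70)&(img[...,2]>.04)&(img[...,2]<.11)
    l,n=nd.label(red)
    for k in range(1,n+1):
        q=img[l==k]
        if len(q)>6:
            vv,uu=np.nonzero(l==k); print("red",len(q),np.nanmedian(q[:,:2],0),np.nanmax(q[:,2]),"top px",uu[vv<=vv.min()+1].mean(),vv.min(), atz(I,[[uu[vv<=vv.min()+1].mean(),vv.min()+1]],.096))
    yel=(h[...,0]>18)&(h[...,0]<32)&(h[...,1]>150)&(img[...,2]<.05)&(img[...,2]>-.005)&(img[...,0]>.3)&(img[...,0]<.8)&(img[...,1]<.4)
    if yel.any(): print("yel",yel.sum(),np.nanmean(img[yel],0))
    for q in("stop_knob","tin0","rubber_bowl","sanding_cork"):
        for r in viewer.outline_of(c,q)[:3]:
            Q=img[r["region"]]; z={"stop_knob":.094,"tin0":.044}.get(q,.02)
            Q=Q[(Q[:,2]>z)&(Q[:,2]<z+.08)]
            if len(Q)>5: print(q,r["score"],len(Q),Q.mean(0),cv2.minAreaRect(Q[:,:2].astype(np.float32)*1000))
E
python3 m1.py
```

```text
scene roof 2959 ((651.878662109375, -61.23724365234375), (186.15830993652344, 626.750732421875), 12.13232135772705)
[[ 495.0163  225.5764]
 [ 626.7406 -387.1758]
 [ 808.741  -348.0508]
 [ 677.0167  264.7013]]
red 32 [0.4757 0.1765] 0.09712516764744261 top px 166.5 158 [[0.4747 0.174  0.096 ]]
red 58 [0.4766 0.0308] 0.09707726842152353 top px 192.1 183 [[0.4767 0.033  0.096 ]]
yel 28 [0.4396 0.1087 0.0122]
stop_knob 0.8 113 [ 0.4559 -0.0699  0.099 ] ((457.05718994140625, -68.1111068725586), (47.11518478393555, 15.252747535705566), 37.40912628173828)
tin0 0.82 616 [ 0.5135 -0.2958  0.047 ] ((514.0364990234375, -294.8060302734375), (61.49345397949219, 58.99958038330078), 48.70597839355469)
tin0 0.75 562 [ 0.4363 -0.2016  0.0469] ((436.67401123046875, -199.98760986328125), (61.47222900390625, 59.19968032836914), 57.61507034301758)
tin0 0.66 436 [ 0.5497 -0.1862  0.0468] ((550.1900024414062, -184.7666015625), (61.34358215332031, 59.484378814697266), 50.848323822021484)
rubber_bowl 0.65 920 [ 0.702  -0.1505  0.0401] ((695.5240478515625, -156.750732421875), (100.45679473876953, 98.801315307
[... 959 characters left out ...]
-0.1874  0.0461] ((548.8746948242188, -186.80723571777344), (59.21064758300781, 62.46217727661133), 6.290952205657959)
tin0 0.7 560 [ 0.5131 -0.2978  0.0455] ((512.5499877929688, -297.3976745605469), (55.86579895019531, 59.49019241333008), 8.580045700073242)
tin0 0.66 459 [ 0.4377 -0.2021  0.0458] ((438.0737609863281, -201.80645751953125), (60.196617126464844, 61.22957992553711), 10.768152236938477)
rubber_bowl 0.78 1142 [ 0.697  -0.149   0.0398] ((695.0509643554688, -158.20504760742188), (100.1064682006836, 99.78507995605469), 65.45127868652344)
sanding_cork 0.78 187 [ 0.6399 -0.0849  0.023 ] ((644.27978515625, -87.41783905029297), (33.72336959838867, 62.14738082885742), 16.843658447265625)
```

```bash
cat >> h.py <<'E'
from scipy.spatial.transform import Rotation as R
from scipy.linalg import logm, expm
def goto(x,y,z,yaw,n=None,start=None):
    """print constant row reaching pose (tool down, tool y axis at world angle yaw deg)"""
    o=get_obs(); A=np.eye(4); A[:3,:3]=R.from_rotvec(o["ee_rot"]).as_matrix(); A[:3,3]=o["tool_pos"]
    if start is not None: A=pose(*start)
    B=pose(x,y,z,yaw); D=np.linalg.inv(A)@B
    ang=np.degrees(R.from_matrix(D[:3,:3]).magnitude()); dist=np.linalg.norm(D[:3,3])
    n=n or int(np.ceil(max(ang/9.5,dist/.04,1)))
    w=R.from_matrix(D[:3,:3]).as_rotvec()/n; r=R.from_rotvec(w).as_matrix()
    S=sum(np.linalg.matrix_power(r,k) for k in range(n)); t=np.linalg.solve(S,D[:3,3])
    print("rows",n,"shift",np.round(t,4),"turn",np.round(np.degrees(w),2),"| now",np.round(A[:3,3],4),"yaw",round(np.degrees(np.arctan2(A[1,1],A[0,1])),1),"| total",np.round(D[:3,3],4),round(ang,1))
def pose(x,y,z,yaw):
    a=np.radians(yaw); ty=np.array([np.cos(a),np.sin(a),0]); tz=np.array([0,0,-1.])
    A=np.eye(4); A[:3,:3]=np.c_[np.cross(ty,tz),ty,tz]; A[:3,3]=x,y,z; return A
E
python3 -c "
from h import *
goto(.457,-.07,.15,127.5)"
```

```text
rows 6 shift [0.0252 0.0304 0.0064] turn [ 0.   -0.    8.75] | now [ 0.675  -0.      0.1887] yaw -180.0 | total [0.07   0.218  0.0387] 52.5
```

play_rows(
  series=[0,0.0252,0.0304,0.0064,0,0,8.75,0,0.0252,0.0304,0.0064,0,0,8.75,0,0.0252,0.0304,0.0064,0,0,8.75,0,0.0252,0.0304,0.0064,0,0,8.75,0,0.0252,0.0304,0.0064,0,0,8.75,0,0.0252,0.0304,0.0064,0,0,8.75,0,0,0,0,0,0,0,0,0,0,0,0,0,0],
  grip_force=30,
)

```text
clock: 2.4
tool_pos: [0.4577, -0.0698, 0.151]
ee_rot: [-1.012, 2.973, -0.001]
ft_force: [0.5, -0.0, 0.0]
grip_width: 1.0
finger_force: 0.0
```

Run:
```python
from h import *
p,d,I=snap("wrist","w1"); print(I[2])
print(proj(I,[[.457,-.07,.1],[.4805,.105,.046],[.477,.032,.096]]))
P,u,v=cloud(I,d); m=(P[:,2]>.092)&(P[:,2]<.106)&(np.hypot(P[:,0]-.457,P[:,1]+.07)<.04)
print(m.sum(),cv2.minAreaRect(P[m][:,:2].astype(np.float32)*1000),P[m].mean(0))
goto(.457,-.07,.069,127.5)
```

```text
[[-0.61027866 -0.76694511 -0.19838134  0.40512715]
 [ 0.79218328 -0.5915788  -0.14993387 -0.11041686]
 [-0.00236715 -0.24865583  0.96858901  0.34639628]
 [ 0.          0.          0.          1.        ]]
[[257.53174263 192.63941024]
 [370.81863336 290.58480245]
 [334.00773499 275.73734766]]
1100 ((456.48980712890625, -66.33474731445312), (47.1774787902832, 15.952394485473633), 38.29806900024414) [ 0.45541121 -0.06704398  0.09893751]
rows 3 shift [0.0003 0.0002 0.0273] turn [-0.01  0.02  0.02] | now [ 0.458  -0.0698  0.1508] yaw 127.6 | total [0.001  0.0005 0.0818] 0.1
```

View pics/w1.png

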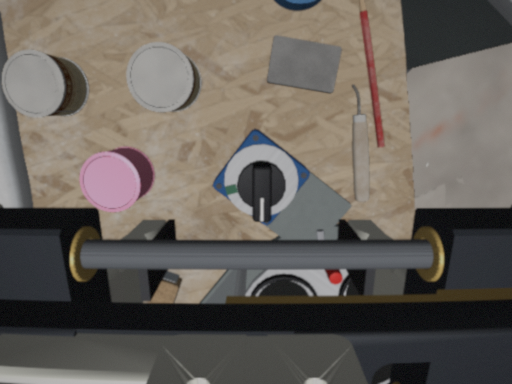

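```bash
python3 -c "
from h import *
goto(.4563,-.0678,.0695,128)"
```

```text
rows 3 shift [0.     0.0009 0.0271] turn [-0.01  0.02 -0.14] | now [ 0.458  -0.0698  0.1508] yaw 127.6 | total [0.0002 0.0027 0.0813] 0.4
```

play_rows(
  series=[0,0,0.0009,0.027,0,0,0,0,0,0.0009,0.027,0,0,0,0,0,0.0009,0.027,0,0,0,120,0,0,0,0,0,0,230,0,0,0,0,0,0,230,0,0,0,0,0,0,230,0,0,0,0,0,0,230,0,0,0,0,0,0],
)

```text
clock: 3.45
tool_pos: [0.4556, -0.0677, 0.0697]
ee_rot: [-1.01, 2.974, -0.0]
ft_force: [0.1, -0.3, 0.4]
grip_width: 0.492
finger_force: 0.0
```

play_rows(
  series=[230,0,0,0,0,0,0,230,0,0,0,0,0,0,230,0,0,0,0,0,0,230,0,0,0,0,0,0,230,0,0,0,0,0,0,230,0,0,0.004,0,0,0,230,0,0,0.003,0,0,0,230,0,0,0,0,0,0],
)

```text
clock: 4.45
tool_pos: [0.4553, -0.0679, 0.0622]
ee_rot: [1.01, -2.974, 0.0]
ft_force: [-1.1, 1.6, 2.4]
grip_width: 0.095
finger_force: 1.5
```

Run:
```python
from h import *
o=get_obs(); print(o["grip_width"],o["finger_force"],o["ft_force"])
a=snap("side")[0][170:230,180:240];b=snap("wrist")[0]
c=snap("scene")[0][180:240,180:240]
f=lambda i:cv2.resize(i,(250,250),interpolation=2)
cv2.imwrite("pics/k1.png",np.hstack([np.vstack([f(a),f(c)]),cv2.resize(b,(540,500))])[:,:,::-1])
```

```text
0.09491073010737618 1.5087711531668901 [-1.1189144   1.55403936  2.40393518]
```

View pics/k1.png

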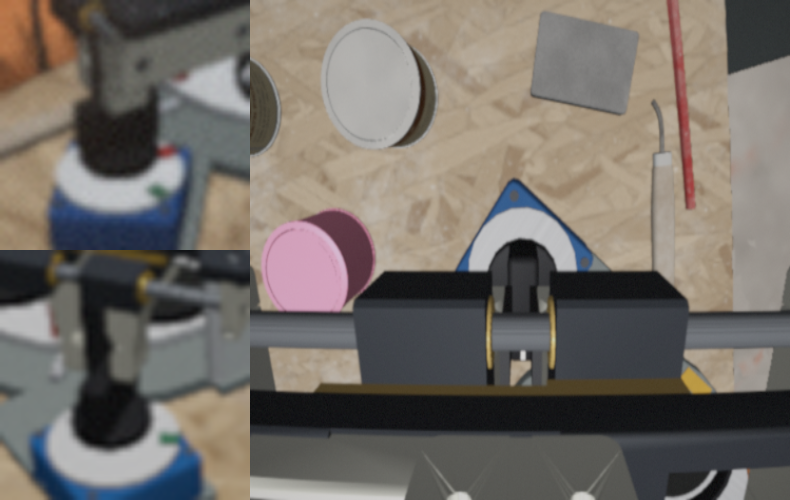

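play_rows(
  series=[255,0,0,0,0,0,0,255,0,0,0,0,0,0,255,0,0,0,0,0,0],
)

```text
clock: 4.97
tool_pos: [0.4556, -0.0678, 0.0624]
ee_rot: [-1.01, 2.974, -0.0]
ft_force: [0.8, -0.3, 3.8]
grip_width: 0.003
finger_force: 1.4
```

Run:
```python
from h import *
print(get_obs()["tool_pos"])
out=[]
for c in("side","scene"):
    p,d,I=snap(c); q=np.round(proj(I,[[.4556,-.0678,.0624],[.4556,-.0678,.1]])).astype(int); print(c,q)
    u,v=q[0]; p=p.copy()
    out.append(cv2.resize(p[v-45:v+25,u-35:u+35],(390,390),interpolation=2))
    for k in q: cv2.circle(out[-1],((k-[u-35,v-45])*390//70).tolist(),3,(255,255,0),-1)
cv2.imwrite("pics/k2.png",np.hstack(out)[:,:,::-1])
```

```text
[ 0.45559321 -0.06775883  0.06239293]
side [[208 205]
 [207 192]]
scene [[206 220]
 [205 207]]
```

View pics/k2.png

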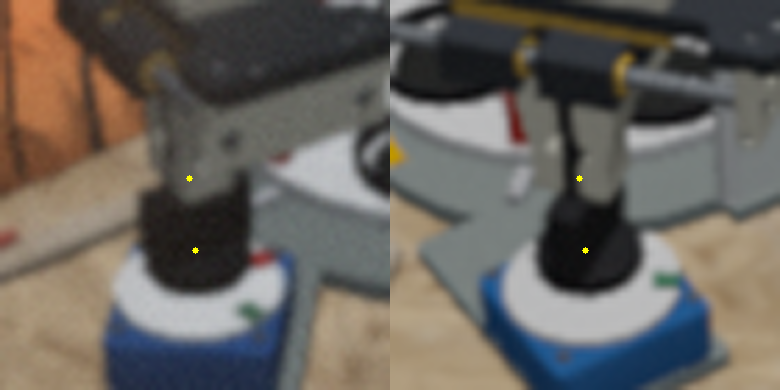

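play_rows(
  series=[255,0,0,-0.03,0,0,0,255,0,0,-0.03,0,0,0,255,0,0,-0.03,0,0,0,255,0,0,0,0,0,0],
)

```text
clock: 5.58
tool_pos: [0.4566, -0.0675, 0.1542]
ee_rot: [-1.009, 2.971, -0.001]
ft_force: [-0.9, -0.3, 0.6]
grip_width: 0.005
finger_force: 0.0
```

Run:
```python
from h import *
o=get_obs(); t=o["tool_pos"]; print(t,o["grip_width"])
out=[]
for c in("side","scene"):
    p,d,I=snap(c); q=np.round(proj(I,[t,[.4556,-.0678,.1]])).astype(int); print(c,q)
    u,v=q[0]; p=p.copy()
    out.append(cv2.resize(p[v-35:v+55,u-45:u+45],(390,390),interpolation=2))
    for k in q: cv2.circle(out[-1],((k-[u-45,v-35])*390//90).tolist(),3,(255,255,0),-1)
    P,uu,vv=cloud(I,d); m=(np.hypot(P[:,0]-t[0],P[:,1]-t[1])<.03)&(P[:,2]>.11); print("lowest finger",np.percentile(P[m][:,2],[0,1,5]),m.sum())
cv2.imwrite("pics/k3.png",np.hstack(out)[:,:,::-1])
```

```text
[ 0.45663134 -0.06754178  0.15417553] 0.0049338912972207785
side [[206 171]
 [207 192]]
lowest finger [0.19223848 0.1940905  0.19747508] 449
scene [[203 187]
 [205 207]]
lowest finger [0.19097384 0.19358625 0.19913389] 935
```

View pics/k3.png

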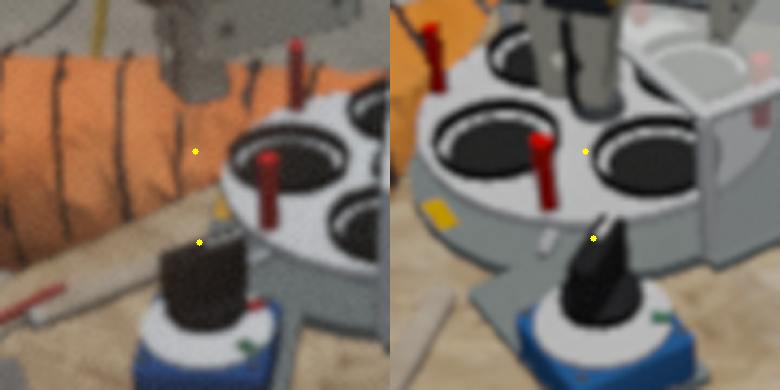

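```bash
sed -i 's/B=pose(x,y,z,yaw)/B=pose(x,y,z-.037,yaw) # z = true tip height/' h.py; python3 -c "
from h import *
goto(.4560,-.0678,.0715,128)"
```

```text
Traceback (most recent call last):
  File "h.py", line 29, in goto
    ang=np.degrees(R.from_matrix(D[:3,:3]).magnitude()); dist=np.linalg.norm(D[:3,3])
                                 ^
NameError: name 'D' is not defined
```

```bash
sed -i 's/ # z = true tip height//' h.py; python3 -c "
from h import *
goto(.4560,-.0678,.0715,128)"
```

```text
rows 3 shift [-0.0003 -0.0002  0.0391] turn [ 0.01  0.   -0.17] | now [ 0.4549 -0.0677  0.1519] yaw 127.5 | total [-0.0008 -0.0008  0.1174] 0.5
```

play_rows(
  series=[130,0,0,0,0,0,0,130,0,0,0,0,0,0,130,0,0,0,0,0,0,130,0,0,0,0,0,0,130,0,0,0.03,0,0,0,130,0,0,0.03,0,0,0,130,0,0,0.01,0,0,0,130,0,0,0.01,0,0,0,130,0,0,0,0,0,0],
)

```text
clock: 6.8
tool_pos: [0.4554, -0.0678, 0.0722]
ee_rot: [1.01, -2.975, 0.0]
ft_force: [-0.6, 0.7, -0.1]
grip_width: 0.489
finger_force: 0.0
```

play_rows(
  series=[130,0,0,0.01,0,0,0,130,0,0,0.01,0,0,0,130,0,0,0.01,0,0,0,130,0,0,0.004,0,0,0,130,0,0,0,0,0,0,240,0,0,0,0,0,0,240,0,0,0,0,0,0,240,0,0,0,0,0,0,240,0,0,0,0,0,0,240,0,0,0,0,0,0],
)

```text
clock: 8.05
tool_pos: [0.4549, -0.0672, 0.0383]
ee_rot: [1.009, -2.975, -0.002]
ft_force: [-2.7, 5.2, 3.4]
grip_width: 0.183
finger_force: 30.0
```

play_rows(
  series=[240,0,0,0.004,0,0,0,240,0,0,0.0035,0,0,0,240,0,0,0,0,0,8,240,0,0,0,0,0,10,240,0,0,0,0,0,10,240,0,0,0,0,0,10,240,0,0,0,0,0,10,240,0,0,0,0,0,0],
)

```text
clock: 9.05
tool_pos: [0.4548, -0.0656, 0.0314]
ee_rot: [-0.292, -3.128, -0.005]
ft_force: [-10.1, 18.7, 14.2]
grip_width: 0.182
finger_force: 30.0
```

```bash
python3 -c "
from h import *
t=get_obs()['tool_pos']
goto(t[0]-.0012,t[1]+.0025,t[2]+.037,51.5)"
```

```text
rows 3 shift [0.0007 0.0007 0.    ] turn [ 0.05 -0.02  9.27] | now [ 0.4548 -0.0656  0.0314] yaw 79.3 | total [0.0016 0.0022 0.    ] 27.8
```

play_rows(
  series=[240,0.0007,0.0007,0,0,0,9.3,240,0.0007,0.0007,0,0,0,9.3,240,0.0007,0.0007,0,0,0,9.3,240,0,0,0,0,0,0,240,0,0,0,0,0,0],
)

```text
clock: 9.68
tool_pos: [0.4552, -0.0645, 0.0315]
ee_rot: [1.031, 2.965, 0.002]
ft_force: [-0.3, 3.4, 3.3]
grip_width: 0.189
finger_force: 3.0
```

play_rows(
  series=[240,0,0,0,0,0,0,240,0,0,0,0,0,0],
  grip_force=30,
)

```text
clock: 9.93
tool_pos: [0.4552, -0.0645, 0.0312]
ee_rot: [1.032, 2.965, 0.002]
ft_force: [0.4, 6.1, 3.3]
grip_width: 0.178
finger_force: 30.0
```

Run:
```python
from h import *
o=get_obs(); print(o["tool_pos"],o["grip_width"],o["finger_force"],o["ft_force"])
a=snap("scene")[0][180:240,175:235];c=snap("side")[0][170:230,180:240]
cv2.imwrite("pics/k4.png",cv2.resize(np.hstack([a,c]),(780,390),interpolation=2)[:,:,::-1])
```

```text
[ 0.45521739 -0.06445849  0.03119177] 0.1775530585384902 29.9629944562912 [0.35202944 6.10110976 3.34920704]
```

View pics/k4.png

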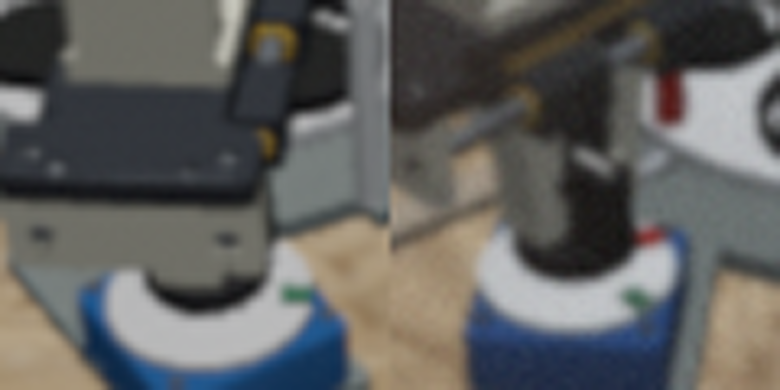

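play_rows(
  series=[130,0,0,0,0,0,0,130,0,0,0,0,0,0,130,0,0,0,0,0,0,130,0,0,0,0,0,0,130,0,0,-0.02,0,0,0,130,0,0,-0.03,0,0,0,130,0,0,-0.035,0,0,0,130,0,0,-0.035,0,0,0,130,0,0,0,0,0,0],
)

```text
clock: 11.15
tool_pos: [0.4559, -0.0649, 0.1534]
ee_rot: [1.031, 2.963, 0.004]
ft_force: [0.6, 0.2, -1.2]
grip_width: 0.49
finger_force: 0.0
```

```bash
cat > knob.py <<'E'
from h import *
p,d,I=snap("wrist","wk")
P,u,v=cloud(I,d); m=(P[:,2]>.082)&(P[:,2]<.11)&(np.hypot(P[:,0]-.4565,P[:,1]+.066)<.035)
print(get_obs()["tool_pos"],m.sum(),cv2.minAreaRect(P[m][:,:2].astype(np.float32)*1000),np.median(P[m],0))
E
python3 knob.py
```

```text
[ 0.45465715 -0.0649854   0.15167153] 1078 ((456.3033142089844, -65.54098510742188), (15.27755355834961, 47.40938186645508), 51.76824951171875) [ 0.45469493 -0.06435426  0.09929669]
```

```bash
cat > tin.py <<'E'
from h import *
import sys
x,y=map(float,sys.argv[1:3])
p,d,I=snap("wrist")
P,u,v=cloud(I,d); m=(P[:,2]>.042)&(P[:,2]<.056)&(np.hypot(P[:,0]-x,P[:,1]-y)<.045)
Q=P[m][:,:2].astype(np.float32)*1000; c,r=cv2.minEnclosingCircle(Q)
print(m.sum(),"circle",c,r,"rect",cv2.minAreaRect(Q)[:2],"z",np.median(P[m][:,2]),"col",np.median(p[v[m],u[m]],0))
E
python3 -c "
from h import *
goto(.437,-.201,.17,90)"
```

```text
rows 5 shift [-0.0075 -0.0269  0.0037] turn [ 0.02  0.02 -7.68] | now [ 0.4547 -0.065   0.1517] yaw 51.6 | total [-0.0706 -0.1176  0.0185] 38.4
```

play_rows(
  series=[0,-0.0075,-0.0269,0.0037,0,0,-7.68,0,-0.0075,-0.0269,0.0037,0,0,-7.68,0,-0.0075,-0.0269,0.0037,0,0,-7.68,0,-0.0075,-0.0269,0.0037,0,0,-7.68,0,-0.0075,-0.0269,0.0037,0,0,-7.68,0,0,0,0,0,0,0,0,0,0,0,0,0,0],
)

```text
clock: 12.08
tool_pos: [0.4355, -0.201, 0.1313]
ee_rot: [-0.004, -3.14, -0.0]
ft_force: [-0.1, 0.1, -0.5]
grip_width: 0.996
finger_force: 0.0
```

```bash
python3 tin.py .437 -.201; python3 tin.py .513 -.297; python3 -c "
from h import *
goto(.437,-.201,.024,90)"
```

```text
3430 circle (436.7152099609375, -199.4929656982422) 31.126996994018555 rect ((436.7698669433594, -199.94866943359375), (61.3098030090332, 61.242000579833984)) z 0.04640718893401374 col [155. 154. 151.]
440 circle (515.6124267578125, -290.49700927734375) 30.640504837036133 rect ((520.4459228515625, -278.2330322265625), (26.364233016967773, 61.28081130981445)) z 0.04673510900252753 col [154. 152. 149.]
rows 4 shift [-0.0003 -0.0001  0.0362] turn [ 0.   -0.01 -0.01] | now [ 0.4359 -0.2006  0.1319] yaw 90.0 | total [-0.0012 -0.0004  0.1449] 0.1
```

play_rows(
  series=[0,-0.0003,0,0.04,0,0,0,0,-0.0003,0,0.04,0,0,0,0,-0.0003,0,0.035,0,0,0,0,0,0,0.02,0,0,0,0,0,0,0.008,0,0,0,255,0,0,0,0,0,0,255,0,0,0,0,0,0,255,0,0,0,0,0,0,255,0,0,0,0,0,0],
  grip_force=25,
)

```text
clock: 13.3
tool_pos: [0.4378, -0.2011, -0.0099]
ee_rot: [-0.0, 3.14, -0.0]
ft_force: [-1.3, 2.0, 6.6]
grip_width: 0.7
finger_force: 25.0
```

```bash
python3 -c "
from h import *
goto(.4805,.1075,.160,90,8,start=(.4372,-.2011,.123,90))"
```

```text
rows 8 shift [-0.0054  0.0386  0.    ] turn [0. 0. 0.] | now [ 0.4372 -0.2011  0.123 ] yaw 90.0 | total [-0.0433  0.3086  0.    ] 0.0
```

play_rows(
  series=[255,0,0,-0.03,0,0,0,255,0,0,-0.035,0,0,0,255,0,0,-0.035,0,0,0,255,0,0,-0.033,0,0,0,255,0,0,0,0,0,0],
)

```text
clock: 13.92
tool_pos: [0.4389, -0.2014, 0.1249]
ee_rot: [-0.0, 3.136, -0.001]
ft_force: [-0.2, 0.6, -1.4]
grip_width: 0.702
finger_force: 25.0
```

play_rows(
  series=[255,-0.0053,0.0386,0,0,0,0,255,-0.0053,0.0386,0,0,0,0,255,-0.0053,0.0386,0,0,0,0,255,-0.0053,0.0386,0,0,0,0,255,-0.0053,0.0386,0,0,0,0,255,-0.0053,0.0386,0,0,0,0,255,-0.0053,0.0386,0,0,0,0,255,-0.0053,0.0386,0,0,0,0,255,0,0,0,0,0,0,255,0,0,0,0,0,0],
)

```text
clock: 15.18
tool_pos: [0.4787, 0.1073, 0.1213]
ee_rot: [0.001, -3.14, 0.001]
ft_force: [-0.4, -1.1, -0.7]
grip_width: 0.703
finger_force: 25.0
```

```bash
cat > tab.py <<'E'
from h import *
from scipy import ndimage as nd
o=get_obs(); print(o["tool_pos"],o["grip_width"])
for c in("wrist","scene","side"):
    p,d,I=snap(c,"t_"+c)
    h=cv2.cvtColor(p,cv2.COLOR_RGB2HSV)
    P,u,v=cloud(I,d); img=np.full(d.shape+(3,),np.nan); img[v,u]=P
    red=((h[...,0]<6)|(h[...,0]>174))&(h[...,1]>150)&(h[...,2]>70)&(img[...,2]>.088)&(img[...,2]<.105)&(img[...,0]<.56)
    l,n=nd.label(red,np.ones((3,3)))
    for k in range(1,n+1):
        q=img[l==k]
        if len(q)>3: print(c,"peg",len(q),q.mean(0))
    yel=(h[...,0]>18)&(h[...,0]<34)&(h[...,1]>140)&(img[...,2]<.02)&(img[...,2]>-.005)&(abs(img[...,0]-.44)<.04)&(abs(img[...,1]-.1)<.06)
    if yel.any(): print(c,"yel",yel.sum(),np.nanmean(img[yel],0))
    blk=(h[...,2]<70)&(img[...,2]>.051)&(img[...,2]<.061)&(np.hypot(img[...,0]-.48,img[...,1]-.107)<.055)
    if blk.sum()>20: print(c,"ring",blk.sum(),cv2.minEnclosingCircle(img[blk][:,:2].astype(np.float32)*1000),cv2.fitEllipse(img[blk][:,:2].astype(np.float32)*1000))
E
python3 tab.py
```

```text
[0.47871916 0.10731645 0.12128476] 0.7033350395506198
wrist peg 181 [0.4775089  0.03640609 0.09520453]
wrist peg 213 [0.47735263 0.18134172 0.09479827]
wrist yel 232 [0.43850555 0.10915421 0.01193427]
wrist ring 331 ((478.08453369140625, 109.28096771240234), 37.3810920715332) ((481.64971923828125, 108.92933654785156), (72.79426574707031, 73.74179077148438), 76.36144256591797)
scene peg 20 [0.47741334 0.03150838 0.09378997]
scene yel 31 [0.4394482  0.10857044 0.01216527]
scene ring 88 ((481.0569152832031, 106.89582061767578), 39.03189468383789) ((481.9100341796875, 106.6079330444336), (71.73973846435547, 73.7784652709961), 141.7615203857422)
side peg 19 [0.4779072  0.03149906 0.09321432]
side yel 7 [0.43815191 0.10032897 0.01175912]
side ring 58 ((479.8514099121094, 105.44009399414062), 39.259178161621094) ((480.40478515625, 105.65949249267578), (71.95650482177734, 74.3526611328125), 178.31007385253906)
```

View pics/t_wrist.png

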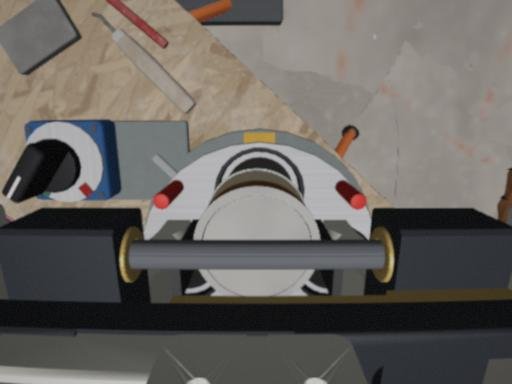

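play_rows(
  series=[255,-0.003,0.0015,0.03,0,0,0,255,0,0,0.025,0,0,0,255,0,0,0.015,0,0,0,255,0,0,0.008,0,0,0,255,0,0,0.005,0,0,0,255,0,0,0,0,0,0],
)

```text
clock: 16.08
tool_pos: [0.4827, 0.1092, 0.0394]
ee_rot: [-0.0, 3.141, 0.0]
ft_force: [-0.9, 0.1, -0.5]
grip_width: 0.702
finger_force: 25.0
```

play_rows(
  series=[255,0,0,0.0025,0,0,0,40,0,0,0,0,0,0,40,0,0,0,0,0,0,40,0,0,0,0,0,0,40,0,0,-0.01,0,0,0,40,0,0,-0.03,0,0,0,40,0,0,-0.03,0,0,0,40,0,0,-0.02,0,0,0,40,0,0,0,0,0,0],
)

```text
clock: 17.2
tool_pos: [0.4837, 0.1098, 0.1291]
ee_rot: [-0.0, 3.138, 0.003]
ft_force: [0.1, -0.4, -0.4]
grip_width: 0.845
finger_force: 0.0
```

```bash
cat > tin2.py <<'E'
from h import *
import sys
x,y,z=map(float,sys.argv[1:4])
for c in sys.argv[4:] or["wrist"]:
    p,d,I=snap(c)
    P,u,v=cloud(I,d); s=p[v,u].astype(int).ptp(1) if hasattr(np.ndarray,"ptp") else np.ptp(p[v,u].astype(int),axis=1)
    m=(abs(P[:,2]-z)<.006)&(np.hypot(P[:,0]-x,P[:,1]-y)<.045)&(s<40)
    Q=P[m][:,:2].astype(np.float32)*1000
    if len(Q)>10: print(c,m.sum(),"rect",cv2.minAreaRect(Q)[:2],"z",np.percentile(P[m][:,2],[5,50,95]))
E
python3 tin2.py .481 .1088 .095 wrist scene
python3 -c "
from h import *
print(get_obs()['tool_pos'],get_obs()['grip_width'])
goto(.4773,.0365,.130,225)"
```

```text
[0.48294047 0.10948602 0.12779413] 0.8412960261896133
rows 15 shift [ 0.0057 -0.0024  0.0023] turn [-0.01  0.01 -9.  ] | now [0.4829 0.1095 0.1278] yaw 90.0 | total [ 0.0057 -0.073   0.0347] 135.0Traceback (most recent call last):
  File "tin2.py", line 6, in <module>
    P,u,v=cloud(I,d); s=p[v,u].astype(int).ptp(1) if hasattr(np.ndarray,"ptp") else np.ptp(p[v,u].astype(int),axis=1)
                        ^^^^^^^^^^^^^^^^^^^^^^
AttributeError: `ptp` was removed from the ndarray class in NumPy 2.0. Use np.ptp(arr, ...) instead.
```

```bash
sed -i 's/s=p\[v,u\].astype(int).ptp(1) if.*$/s=np.ptp(p[v,u].astype(int),axis=1)/' tin2.py
python3 tin2.py .481 .1088 .095 wrist scene
python3 -c "
from h import *
goto(.4774,.1818,.130,135,5)"
```

```text
wrist 4906 rect ((481.41766357421875, 109.0968017578125), (61.85727310180664, 60.99589157104492)) z [0.09108227 0.09243686 0.09365257]
scene 269 rect ((482.26666259765625, 107.45196533203125), (61.19935989379883, 58.441410064697266)) z [0.09046677 0.09274125 0.0945169 ]
rows 5 shift [-0.0037  0.0145  0.0067] turn [ 0.   -0.01 -9.  ] | now [0.4822 0.109  0.1265] yaw 90.0 | total [0.0048 0.0728 0.0335] 45.0
```

play_rows(
  series=[140,-0.0037,0.0145,0.0067,0,0,-9,140,-0.0037,0.0145,0.0067,0,0,-9,140,-0.0037,0.0145,0.0067,0,0,-9,140,-0.0037,0.0145,0.0067,0,0,-9,140,-0.0037,0.0145,0.0067,0,0,-9,140,0,0,0,0,0,0],
)

```text
clock: 18.1
tool_pos: [0.4769, 0.182, 0.092]
ee_rot: [1.203, -2.9, 0.001]
ft_force: [-0.3, -0.3, 0.2]
grip_width: 0.453
finger_force: 0.0
```

```bash
python3 tab.py | grep -v ring;  python3 -c "
from h import *
goto(.4774,.1815,.069,135)"
```

```text
[0.47693213 0.18204377 0.0919979 ] 0.4525347750683265
wrist peg 345 [0.47793674 0.0364025  0.09537564]
wrist peg 263 [0.47741199 0.18166903 0.09475487]
wrist yel 274 [0.43745354 0.10956713 0.012013  ]
scene peg 6 [0.47582722 0.17707235 0.09402621]
scene peg 22 [0.47751447 0.03187013 0.09352105]
scene yel 31 [0.43940387 0.10844923 0.0122699 ]
side peg 17 [0.47855155 0.03142767 0.09256031]
side yel 7 [0.43810598 0.10059623 0.01157945]
rows 2 shift [0.0002 0.0001 0.0305] turn [-0.   -0.02 -0.07] | now [0.4778 0.1817 0.093 ] yaw 134.9 | total [0.0003 0.0002 0.061 ] 0.1
```

Well aligned over the peg; descend and grip it.

play_rows(
  series=[140,0,0,0.03,0,0,0,140,0,0,0.02,0,0,0,140,0,0,0.01,0,0,0,245,0,0,0,0,0,0,245,0,0,0,0,0,0,245,0,0,0,0,0,0,245,0,0,0,0,0,0,245,0,0,0,0,0,0],
  grip_force=25,
)

```text
clock: 19.25
tool_pos: [0.478, 0.1828, 0.0339]
ee_rot: [-1.202, 2.901, 0.001]
ft_force: [-4.2, 3.4, 5.3]
grip_width: 0.139
finger_force: 25.0
```

```bash
python3 -c "
from h import *
o=get_obs();t=o['tool_pos'];print(o['grip_width'],o['ft_force'])
c=np.array([.551,.109]); r=t[:2]-c; print(np.hypot(*r),np.degrees(np.arctan2(r[1],r[0])))
goto(c[0]-r[1],c[1]+r[0],t[2]+.037,225,10)"
```

```text
0.13898200327060103 [-4.16069767  3.37785727  5.30414547]
0.103746495274233 134.68888354220286
rows 10 shift [ 0.0162 -0.0012 -0.    ] turn [-0.    0.01 -9.  ] | now [0.478  0.1828 0.0339] yaw 135.0 | total [ 0.1043 -0.1032 -0.0002] 90.0
```

play_rows(
  series=[245,0.0162,-0.0012,0,0,0,-9,245,0.0162,-0.0012,0,0,0,-9,245,0.0162,-0.0012,0,0,0,-9,245,0.0162,-0.0012,0,0,0,-9,245,0.0162,-0.0012,0,0,0,-9,245,0.0162,-0.0012,0,0,0,-9,245,0.0162,-0.0012,0,0,0,-9,245,0.0162,-0.0012,0,0,0,-9,245,0.0162,-0.0012,0,0,0,-9,245,0.0162,-0.0012,0,0,0,-9],
)

```text
clock: 20.5
tool_pos: [0.4782, 0.036, 0.0338]
ee_rot: [-2.904, 1.193, -0.002]
ft_force: [3.8, 3.7, -2.9]
grip_width: 0.138
finger_force: 25.0
```

play_rows(
  series=[245,0,0,0,0,0,0,245,0,0,0,0,0,0,245,0,0,0,0,0,0],
)

```text
clock: 20.88
tool_pos: [0.4794, 0.0348, 0.0338]
ee_rot: [-2.902, 1.202, -0.005]
ft_force: [11.0, -8.9, -5.4]
grip_width: 0.142
finger_force: 25.0
```

```bash
python3 tab.py;  python3 -c "
from h import *
o=get_obs();t=o['tool_pos'];print(o['grip_width'],o['ft_force'])
c=np.array([.551,.109]); r=t[:2]-c; print(np.hypot(*r),np.degrees(np.arctan2(r[1],r[0])))"
```

```text
[0.47944049 0.0348084  0.03378334] 0.14181759770538924
wrist peg 6 [0.47400046 0.0393705  0.09524371]
scene peg 6 [0.47655635 0.17906613 0.09276507]
scene yel 31 [0.43953347 0.10882084 0.01196882]
side yel 7 [0.43814468 0.10035565 0.01173795]
0.14064478934352703 [ 9.92691347 -8.70009703 -6.29917008]
0.10309070224617901 -133.97584390180182
```

play_rows(
  series=[140,0,0,0,0,0,0,140,0,0,0,0,0,0,140,0,0,0,0,0,0,140,0,0,0,0,0,0,140,0,0,-0.03,0,0,0,140,0,0,-0.035,0,0,0,140,0,0,-0.035,0,0,0,140,0,0,0,0,0,0],
)

```text
clock: 22.02
tool_pos: [0.479, 0.0364, 0.136]
ee_rot: [-2.899, 1.2, -0.006]
ft_force: [0.8, 0.6, -1.3]
grip_width: 0.454
finger_force: 0.0
```

```bash
python3 tab.py; python3 tin2.py .551 .039 .0925 wrist scene side
python3 -c "
from h import *
goto(.513,-.297,.19,190)"
```

```text
[0.47899598 0.03642501 0.13598521] 0.45427993112413806
wrist peg 175 [0.47933874 0.03443692 0.09477602]
wrist ring 283 ((486.9453125, 95.3259048461914), 35.18183898925781) ((482.82989501953125, 107.98017883300781), (72.93814086914062, 74.59027099609375), 179.20933532714844)
scene peg 9 [0.47555362 0.17824333 0.09179359]
scene peg 21 [0.47748972 0.03223125 0.09304235]
scene yel 31 [0.43931606 0.10819165 0.0124683 ]
scene ring 87 ((481.8498229980469, 106.67813873291016), 39.762962341308594) ((481.71673583984375, 107.17745971679688), (70.65869903564453, 74.34038543701172), 146.77430725097656)
side peg 20 [0.47832903 0.03010328 0.09372727]
side yel 7 [0.43808476 0.10069931 0.01151508]
side ring 52 ((480.4055480957031, 105.37201690673828), 39.02287292480469) ((480.07598876953125, 106.00373077392578), (73.371337890625, 74.1479263305664), 66.58702087402344)
wrist 2386 rect ((535.6364135742188, 38.854469299316406), (61.49116897583008, 28.30213737487793)) z [0.09090177 0.0923014  0.09357378]
scene 218 rect ((541.9515380859375, 37.00109100341797), (63.72955322265625, 40.45097732543945)) z [0.08766687 0.09219257 0.09412816]
side 102 rect ((531.90625, 36.985294342041016), (24.017831802368164, 57.20201110839844)) z [0.08803938 0.09228087 0.09354317]
rows 9 shift [ 0.0347  0.0149 -0.0023] turn [0.01 0.   3.89] | now [0.4766 0.0354 0.1323] yaw -135.0 | total [ 0.2608  0.2093 -0.0205] 35.0
```

View pics/t_scene.png

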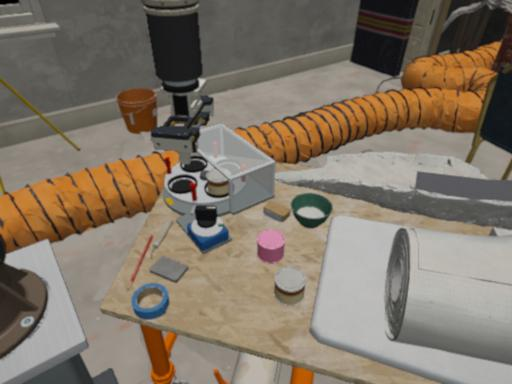

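play_rows(
  series=[0,0.0347,0.0149,-0.0023,0,0,3.89,0,0.0347,0.0149,-0.0023,0,0,3.89,0,0.0347,0.0149,-0.0023,0,0,3.89,0,0.0347,0.0149,-0.0023,0,0,3.89,0,0.0347,0.0149,-0.0023,0,0,3.89,0,0.0347,0.0149,-0.0023,0,0,3.89,0,0.0347,0.0149,-0.0023,0,0,3.89,0,0.0347,0.0149,-0.0023,0,0,3.89,0,0.0347,0.0149,-0.0023,0,0,3.89,0,0,0,0,0,0,0],
)

```text
clock: 23.58
tool_pos: [0.5124, -0.2991, 0.1527]
ee_rot: [2.402, -2.023, -0.003]
ft_force: [-0.4, 0.1, -0.2]
grip_width: 1.001
finger_force: 0.0
```

```bash
python3 tin.py .513 -.296; python3 -c "
from h import *
goto(.513,-.296,.027,190)"
```

```text
2972 circle (514.0150146484375, -294.749267578125) 31.133472442626953 rect ((513.85888671875, -295.3551025390625), (60.87580490112305, 61.12836456298828)) z 0.04628999605792003 col [138. 137. 134.]
rows 5 shift [-0.0003 -0.0002  0.0325] turn [ 0.02  0.01 -0.02] | now [ 0.5126 -0.2979  0.1527] yaw -170.1 | total [-0.0017 -0.0011  0.1627] 0.2
```

play_rows(
  series=[0,-0.0027,-0.0019,0.04,0,0,0,0,0,0,0.04,0,0,0,0,0,0,0.04,0,0,0,0,0,0,0.03,0,0,0,0,0,0,0.013,0,0,0,255,0,0,0,0,0,0,255,0,0,0,0,0,0,255,0,0,0,0,0,0,255,0,0,0,0,0,0],
  grip_force=25,
)

```text
clock: 24.75
tool_pos: [0.5154, -0.2943, -0.0078]
ee_rot: [-2.406, 2.019, -0.003]
ft_force: [-0.5, 1.8, 6.3]
grip_width: 0.704
finger_force: 25.0
```

play_rows(
  series=[255,0,0,0,0,0,0,255,0,0,-0.03,0,0,0,255,0,0,-0.035,0,0,0,255,0,0,-0.035,0,0,0,255,0,0,-0.033,0,0,0,255,0,0,0,0,0,0],
)

```text
clock: 25.5
tool_pos: [0.5165, -0.2947, 0.1272]
ee_rot: [-2.405, 2.018, -0.008]
ft_force: [-0.2, -0.3, -1.4]
grip_width: 0.701
finger_force: 25.0
```

```bash
python3 -c "
from h import *
print(get_obs()['grip_width'])
goto(.4815,.1088,.164,90,13)"
```

```text
0.7010259650975509
rows 13 shift [-0.0267  0.0233 -0.0001] turn [-0.03  0.01  7.69] | now [ 0.5165 -0.2947  0.1272] yaw -170.0 | total [-0.4035 -0.0355 -0.0006] 100.0
```

play_rows(
  series=[255,-0.0403,-0.0036,0,0,0,0,255,-0.0403,-0.0036,0,0,0,0,255,-0.0403,-0.0036,0,0,0,0,255,-0.0403,-0.0036,0,0,0,0,255,-0.0403,-0.0036,0,0,0,0,255,-0.0403,-0.0036,0,0,0,0,255,-0.0403,-0.0036,0,0,0,0,255,-0.0403,-0.0036,0,0,0,0,255,-0.0403,-0.0036,0,0,0,0,255,-0.0403,-0.0036,0,0,0,0],
)

```text
clock: 26.75
tool_pos: [0.4795, 0.1101, 0.1233]
ee_rot: [2.406, -2.019, -0.001]
ft_force: [0.2, -1.0, -1.3]
grip_width: 0.699
finger_force: 25.0
```

play_rows(
  series=[255,0,0,0,0,0,10,255,0,0,0,0,0,10,255,0,0,0,0,0,10,255,0,0,0,0,0,10,255,0,0,0,0,0,10,255,0,0,0,0,0,10,255,0,0,0,0,0,10,255,0,0,0,0,0,10,255,0,0,0,0,0,10,255,0,0,0,0,0,10],
)

```text
clock: 28.0
tool_pos: [0.4796, 0.1087, 0.1231]
ee_rot: [-0.01, -3.14, 0.0]
ft_force: [0.4, 0.4, -1.3]
grip_width: 0.7
finger_force: 25.0
```

play_rows(
  series=[255,0,0,0,0,0,0,255,0,0,0,0,0,0],
)

```text
clock: 28.25
tool_pos: [0.48, 0.1089, 0.1236]
ee_rot: [0.006, -3.141, 0.0]
ft_force: [-0.7, 0.7, -1.2]
grip_width: 0.701
finger_force: 25.0
```

```bash
python3 tab.py; python3 -c "
from h import *
print(get_obs()['grip_width'])
goto(.4815,.1088,.076,90)"
```

```text
[0.48003793 0.10890213 0.12360873] 0.7014656105507631
wrist peg 177 [0.4774642  0.0362883  0.09510132]
wrist peg 218 [0.4772591  0.18141241 0.0947283 ]
wrist yel 234 [0.43832624 0.10883081 0.01202053]
wrist ring 368 ((479.80224609375, 109.07774353027344), 37.67344284057617) ((482.1614685058594, 109.0491714477539), (72.90068054199219, 74.76699829101562), 85.11195373535156)
scene peg 19 [0.47740274 0.03179233 0.09394893]
scene yel 31 [0.43927993 0.10808534 0.01255416]
scene ring 93 ((480.57025146484375, 107.30404663085938), 39.658050537109375) ((481.8521728515625, 106.70269012451172), (71.8615951538086, 73.55210876464844), 155.51531982421875)
side peg 19 [0.47814955 0.03169494 0.0931124 ]
side yel 6 [0.43819034 0.09919261 0.0118462 ]
side ring 56 ((482.0622863769531, 105.41834259033203), 38.24674606323242) ((480.79901123046875, 105.87885284423828), (71.90489959716797, 73.4732894897461), 23.91714859008789)
0.7015930208841282
rows 3 shift [-0.0004 -0.0001  0.0283] turn [-0.   -0.    0.03] | now [0.4802 0.109  0.1238] yaw 90.1 | total [-0.0013 -0.0002  0.0848] 0.1
```

play_rows(
  series=[255,-0.0013,0,0.03,0,0,0,255,0,0,0.025,0,0,0,255,0,0,0.015,0,0,0,255,0,0,0.008,0,0,0,255,0,0,0.005,0,0,0,255,0,0,0.0015,0,0,0,255,0,0,0,0,0,0],
)

```text
clock: 29.28
tool_pos: [0.4819, 0.1092, 0.0399]
ee_rot: [-0.0, 3.141, 0.001]
ft_force: [-0.4, -0.5, -1.6]
grip_width: 0.701
finger_force: 25.0
```

play_rows(
  series=[40,0,0,0,0,0,0,40,0,0,0,0,0,0,40,0,0,0,0,0,0,40,0,0,-0.01,0,0,0,40,0,0,-0.03,0,0,0,40,0,0,-0.03,0,0,0,40,0,0,-0.02,0,0,0,40,0,0,0,0,0,0],
)

```text
clock: 30.28
tool_pos: [0.4828, 0.1097, 0.1318]
ee_rot: [-0.0, 3.138, 0.003]
ft_force: [-0.8, -0.4, -0.4]
grip_width: 0.844
finger_force: 0.0
```

```bash
python3 tin2.py .4815 .1088 .0925 wrist scene;  python3 -c "
from h import *
goto(.4774,.1816,.130,135,5)"
```

```text
wrist 4755 rect ((482.5186767578125, 109.17269897460938), (61.26057052612305, 61.98126220703125)) z [0.09106218 0.09241549 0.0936056 ]
scene 291 rect ((482.9737548828125, 107.60556030273438), (59.77641296386719, 61.643653869628906)) z [0.0883287  0.09235177 0.09413051]
rows 5 shift [-0.0038  0.0144  0.0073] turn [ 0.    0.01 -9.  ] | now [0.4814 0.109  0.1296] yaw 90.0 | total [0.0041 0.0725 0.0367] 45.0
```

Tin B is seated. Now the peg again.

play_rows(
  series=[140,-0.0038,0.0144,0.0073,0,0,-9,140,-0.0038,0.0144,0.0073,0,0,-9,140,-0.0038,0.0144,0.0073,0,0,-9,140,-0.0038,0.0144,0.0073,0,0,-9,140,-0.0038,0.0144,0.0073,0,0,-9,140,0,0,0,0,0,0,140,0,0,0,0,0,0],
)

```text
clock: 31.25
tool_pos: [0.4773, 0.1812, 0.0926]
ee_rot: [1.198, -2.903, 0.001]
ft_force: [-0.4, 0.1, -0.0]
grip_width: 0.446
finger_force: 0.0
```

play_rows(
  series=[140,0,0,0.03,0,0,0,140,0,0,0.02,0,0,0,140,0,0,0.01,0,0,0,245,0,0,0,0,0,0,245,0,0,0,0,0,0,245,0,0,0,0,0,0,245,0,0,0,0,0,0,245,0,0,0,0,0,0],
)

```text
clock: 32.25
tool_pos: [0.4776, 0.1823, 0.0336]
ee_rot: [-1.202, 2.902, 0.001]
ft_force: [-4.8, 3.6, 5.2]
grip_width: 0.142
finger_force: 25.0
```

```bash
python3 -c "
from h import *
o=get_obs();t=o['tool_pos'];print(o['grip_width'],o['ft_force'])
c=np.array([.551,.109]); r=t[:2]-c; print(np.hypot(*r),np.degrees(np.arctan2(r[1],r[0])))
goto(c[0]-r[1],c[1]+r[0],t[2]+.037,225,10)"
```

```text
0.14230018329601393 [-4.8341508   3.55220614  5.20309085]
0.10376429492387643 135.0433206808366
rows 10 shift [ 0.0162 -0.0013 -0.    ] turn [-0.    0.01 -9.  ] | now [0.4776 0.1823 0.0336] yaw 135.0 | total [ 0.1037 -0.1039 -0.0002] 90.0
```

play_rows(
  series=[245,0.0162,-0.0013,0,0,0,-9,245,0.0162,-0.0013,0,0,0,-9,245,0.0162,-0.0013,0,0,0,-9,245,0.0162,-0.0013,0,0,0,-9,245,0.0162,-0.0013,0,0,0,-9,245,0.0162,-0.0013,0,0,0,-9,245,0.0162,-0.0013,0,0,0,-9,245,0.0162,-0.0013,0,0,0,-9,245,0.0162,-0.0013,0,0,0,-9,245,0.0162,-0.0013,0,0,0,-9],
)

```text
clock: 33.5
tool_pos: [0.4787, 0.0361, 0.034]
ee_rot: [-2.903, 1.194, -0.002]
ft_force: [0.4, -0.1, -0.0]
grip_width: 0.077
finger_force: 0.0
```

play_rows(
  series=[245,0,0,0,0,0,0,245,0,0,0,0,0,0,140,0,0,0,0,0,0,140,0,0,0,0,0,0,140,0,0,0,0,0,0,140,0,0,0,0,0,0,140,0,0,-0.03,0,0,0,140,0,0,-0.035,0,0,0,140,0,0,-0.035,0,0,0,140,0,0,0,0,0,0],
)

```text
clock: 34.75
tool_pos: [0.4798, 0.0359, 0.1358]
ee_rot: [-2.899, 1.201, -0.007]
ft_force: [-0.1, -0.1, -0.1]
grip_width: 0.451
finger_force: 0.0
```

```bash
python3 tab.py; python3 tin2.py .551 .039 .0925 wrist scene side; python3 tin2.py .621 .109 .0925 scene side
python3 -c "
from h import *
import cv2
p=cv2.imread('pics/t_scene.png')[120:230,150:290]; cv2.imwrite('pics/c2.png',cv2.resize(p,(700,550),interpolation=2))
goto(.456,-.0660,.19,51.5)"
```

```text
[0.47979405 0.03587794 0.13577224] 0.4511740545387985
wrist peg 190 [0.46553033 0.05152497 0.0944341 ]
wrist ring 223 ((475.1318664550781, 93.20006561279297), 45.7047119140625) ((483.3320617675781, 76.53121185302734), (42.31037521362305, 65.56124877929688), 177.8430938720703)
scene peg 6 [0.49399787 0.19143583 0.09306177]
scene peg 26 [0.46385108 0.05051844 0.09311416]
scene yel 30 [0.43951192 0.10845483 0.01232561]
scene ring 82 ((491.20635986328125, 110.29751586914062), 50.700382232666016) ((485.8075256347656, 118.42747497558594), (71.6081771850586, 88.55168151855469), 39.17200469970703)
side peg 4 [0.49720026 0.19063124 0.09320457]
side peg 16 [0.46365692 0.04887127 0.09336534]
side yel 7 [0.43815589 0.10028839 0.01178208]
side ring 39 ((484.41888427734375, 119.91059875488281), 38.4027214050293) ((482.3144836425781, 120.05382537841797), (71.86779022216797, 73.21272277832031), 159.87344360351562)
wrist 3660 rect ((529.1952514648438, 43.54347229003906), (62.40898513793945, 41.098995208740234)) z [0.09088693 0.09224031 0.09347944]
scene 279 rect ((535.2581787109375, 41.41767120361328), (53.37382125854492, 62.57422637939453)) z [0.08817963 0.09252941 0.09430995]
side 168 rect ((525.5924682617188, 41.69981384277344), (62.478973388671875, 36.659976959228516)) z [0.08883454 0.09198913 0.09369298]
rows 19 shift [ 0.0074 -0.0035 -0.0011] turn [ 0.   -0.01  9.13] | now [0.4774 0.0349 0.1322] yaw -135.0 | total [ 0.0563  0.0865 -0.0207] 173.5
```

View pics/c2.png

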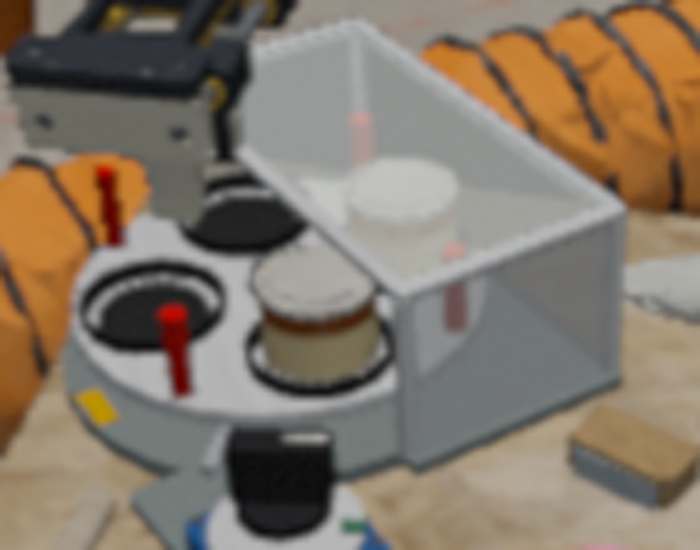

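```bash
python3 -c "
from h import *
goto(.4648,.0510,.130,214)"
```

```text
rows 2 shift [-0.0102 -0.0008  0.0196] turn [0.04 0.01 5.49] | now [0.4774 0.0349 0.1322] yaw -135.0 | total [-0.0202 -0.0025  0.0392] 11.0
```

play_rows(
  series=[140,-0.0102,-0.0008,0.01,0,0,5.5,140,-0.0102,-0.0008,0.02,0,0,5.5,140,0,0,0.005,0,0,0,140,0,0,0.035,0,0,0,140,0,0,0.022,0,0,0,140,0,0,0,0,0,0,245,0,0,0,0,0,0,245,0,0,0,0,0,0,245,0,0,0,0,0,0,245,0,0,0,0,0,0],
  grip_force=30,
)

```text
clock: 36.4
tool_pos: [0.4656, 0.0514, 0.0416]
ee_rot: [-2.773, 1.474, -0.001]
ft_force: [-1.3, -0.6, 4.2]
grip_width: 0.138
finger_force: 30.0
```

play_rows(
  series=[245,0,0,0,0,0,0],
)

```text
clock: 36.52
tool_pos: [0.4656, 0.0513, 0.0416]
ee_rot: [-2.774, 1.474, -0.001]
ft_force: [-2.6, -0.8, 7.1]
grip_width: 0.135
finger_force: 30.0
```

```bash
python3 -c "
from h import *
o=get_obs();t=o['tool_pos'];print(o['grip_width'],o['ft_force'])
c=np.array([.551,.109]); r=t[:2]-c; print(np.hypot(*r),np.degrees(np.arctan2(r[1],r[0])))
a=np.radians(225.5);goto(c[0]+.1037*np.cos(a),c[1]+.1037*np.sin(a),t[2]+.037,225.5,3)"
```

```text
0.1347416472477418 [-2.6258115  -0.80931564  7.12405174]
0.10305020356776438 -145.97509503855395
rows 3 shift [ 0.0069 -0.      0.    ] turn [-0.01 -0.01 -3.83] | now [0.4656 0.0513 0.0416] yaw -146.0 | total [ 0.0206 -0.0014  0.    ] 11.5
```

play_rows(
  series=[245,0.0069,0,0,0,0,-3.83,245,0.0069,0,0,0,0,-3.83,245,0.0069,0,0,0,0,-3.83,245,0,0,0,0,0,0,245,0,0,0,0,0,0],
)

```text
clock: 37.15
tool_pos: [0.4795, 0.0347, 0.0416]
ee_rot: [-2.907, 1.19, -0.004]
ft_force: [4.6, -4.6, 1.2]
grip_width: 0.135
finger_force: 30.0
```

play_rows(
  series=[140,0,0,0,0,0,0,140,0,0,0,0,0,0,140,0,0,0,0,0,0,140,0,0,0,0,0,0,140,0,0,-0.03,0,0,0,140,0,0,-0.035,0,0,0,140,0,0,-0.035,0,0,0,140,0,0,0,0,0,0],
)

```text
clock: 38.15
tool_pos: [0.4797, 0.0356, 0.1436]
ee_rot: [-2.904, 1.188, -0.006]
ft_force: [0.1, 0.1, 0.1]
grip_width: 0.448
finger_force: 0.0
```

```bash
python3 tab.py; python3 tin2.py .551 .039 .0925 wrist scene side; python3 knob.py
python3 -c "
from h import *
goto(.456,-.0660,.19,231.5)"
```

```text
[0.47965939 0.03564743 0.14364901] 0.4480200371167224
wrist peg 161 [0.47949808 0.03432135 0.09473275]
wrist ring 270 ((485.65692138671875, 97.38938903808594), 35.77849197387695) ((483.1895751953125, 105.6919937133789), (69.71339416503906, 71.7325439453125), 107.85823822021484)
scene peg 9 [0.47552393 0.17816094 0.09184405]
scene peg 21 [0.47735342 0.03191766 0.09328282]
scene yel 31 [0.43948945 0.10868745 0.01207369]
scene ring 90 ((482.18365478515625, 106.0951156616211), 39.10951232910156) ((481.6723937988281, 106.79981231689453), (70.90474700927734, 73.92244720458984), 147.6058807373047)
side peg 19 [0.47805402 0.0314187  0.09327195]
side yel 7 [0.43829007 0.09952335 0.01227695]
side ring 59 ((480.46978759765625, 104.9518051147461), 39.52638244628906) ((480.5428771972656, 105.58179473876953), (72.87263488769531, 74.23958587646484), 112.45830535888672)
wrist 2054 rect ((536.4719848632812, 42.09749984741211), (60.50069046020508, 26.634275436401367)) z [0.09094523 0.09235182 0.09359099]
scene 202 rect ((542.26318359375, 41.23558807373047), (38.800575256347656, 63.37907791137695)) z [0.08857584 0.0923856  0.09416001]
side 91 rect ((532.881591796875, 40.23915481567383), (56.78378677368164, 21.960769653320312)) z [0.08938087 0.09221226 0.09389918]
[0.477401   0.03471145 0.14007538] 1685 ((457.4332580566406, -65.73007202148438), (16.504226684570312, 47.98475646972656), 52.57863235473633) [ 0.45930299 -0.06454849  0.09899493]
rows 3 shift [ 0.0174  0.0296 -0.0043] turn [ 0.03  0.01 -2.01] | now [0.4774 0.0347 0.1401] yaw -134.5 | total [ 0.0554  0.0868 -0.0128] 6.0
```

```bash
python3 -c "
from h import *
goto(.4563,-.0645,.18,232,4)"
```

```text
rows 4 shift [ 0.0127  0.022  -0.0007] turn [ 0.02  0.01 -1.63] | now [0.4774 0.0347 0.1401] yaw -134.5 | total [ 0.0545  0.0855 -0.0028] 6.5
```

play_rows(
  series=[130,0.0127,0.022,0,0,0,-1.63,130,0.0127,0.022,0,0,0,-1.63,130,0.0127,0.022,0,0,0,-1.63,130,0.0127,0.022,0,0,0,-1.63,130,0,0,0,0,0,0,130,0,0,0,0,0,0,130,0,0,0.03,0,0,0,130,0,0,0,0,0,0],
)

```text
clock: 39.5
tool_pos: [0.4551, -0.0641, 0.1093]
ee_rot: [2.969, -1.022, -0.006]
ft_force: [0.6, -0.4, 0.7]
grip_width: 0.492
finger_force: 0.0
```

```bash
python3 knob.py; python3 -c "
from h import *
goto(.4563,-.0648,.0745,232)"
```

```text
[ 0.45617473 -0.06410854  0.11059282] 1581 ((457.4189758300781, -66.36372375488281), (16.0068302154541, 47.44580078125), 52.36429977416992) [ 0.45923137 -0.06791283  0.09909497]
rows 2 shift [0.0003 0.0002 0.0365] turn [0.05 0.03 0.02] | now [ 0.4562 -0.0641  0.1106] yaw -128.0 | total [0.0006 0.0003 0.0731] 0.1
```

play_rows(
  series=[130,0,0,0.03,0,0,0,130,0,0,0.025,0,0,0,130,0,0,0.012,0,0,0,130,0,0,0.005,0,0,0,130,0,0,0,0,0,0,240,0,0,0,0,0,0,240,0,0,0,0,0,0,240,0,0,0,0,0,0,240,0,0,0,0,0,0,240,0,0,0,0,0,0],
  grip_force=30,
)

```text
clock: 40.8
tool_pos: [0.4563, -0.0649, 0.0391]
ee_rot: [2.97, -1.022, -0.001]
ft_force: [-0.7, -4.9, 3.5]
grip_width: 0.177
finger_force: 30.0
```

play_rows(
  series=[240,0,0,0.004,0,0,0,240,0,0,0.0035,0,0,0,240,0,0,0,0,0,0],
)

```text
clock: 41.18
tool_pos: [0.4563, -0.065, 0.0321]
ee_rot: [2.97, -1.022, -0.001]
ft_force: [-4.5, -5.7, 13.4]
grip_width: 0.182
finger_force: 30.0
```

play_rows(
  series=[240,0,0,0,0,0,-9,240,0,0,0,0,0,-9.5,240,0,0,0,0,0,-9.5,240,0,0,0,0,0,-9.5,240,0,0,0,0,0,-9.5,240,0,0,0,0,0,-9.5,240,0,0,0,0,0,-9.5,240,0,0,0,0,0,-10,240,0,0,0,0,0,0,240,0,0,0,0,0,0],
)

```text
clock: 42.42
tool_pos: [0.4563, -0.0655, 0.0322]
ee_rot: [2.969, 1.022, -0.002]
ft_force: [-2.8, -7.9, 11.8]
grip_width: 0.181
finger_force: 30.0
```

play_rows(
  series=[130,0,0,0,0,0,0,130,0,0,0,0,0,0,130,0,0,0,0,0,0,130,0,0,0,0,0,0,130,0,0,-0.02,0,0,0,130,0,0,-0.03,0,0,0,130,0,0,-0.035,0,0,0,130,0,0,-0.035,0,0,0,130,0,0,0,0,0,0],
)

```text
clock: 43.55
tool_pos: [0.4586, -0.064, 0.1541]
ee_rot: [2.97, 1.023, 0.009]
ft_force: [-0.5, -0.6, -0.2]
grip_width: 0.493
finger_force: 0.0
```

```bash
python3 knob.py; python3 tab.py|grep -v yel;python3 tin2.py .551 .039 .0925 scene side; python3 -c "
import cv2
p=cv2.imread('pics/t_scene.png')[120:230,150:290]; cv2.imwrite('pics/c3.png',cv2.resize(p,(700,550),interpolation=2))"
```

```text
[ 0.45735523 -0.0640344   0.15237417] 1095 ((457.630126953125, -65.7284164428711), (47.37082290649414, 15.857094764709473), 37.67204666137695) [ 0.4590224  -0.06416925  0.09923245]
[ 0.45735523 -0.0640344   0.15237417] 0.4884172681595128
wrist peg 170 [0.47895909 0.03440509 0.09456592]
wrist ring 1058 ((482.3158874511719, 108.51518249511719), 38.972354888916016) ((482.2386474609375, 107.6764144897461), (72.56524658203125, 74.26945495605469), 16.575912475585938)
scene peg 6 [0.47630069 0.17836424 0.09321049]
scene peg 20 [0.47765038 0.03203371 0.09338235]
scene ring 87 ((482.5924377441406, 105.88581848144531), 39.733150482177734) ((481.7079162597656, 106.83246612548828), (71.46206665039062, 74.1085205078125), 152.17111206054688)
side peg 18 [0.47807535 0.03154964 0.09358149]
side ring 53 ((481.04742431640625, 105.85596466064453), 38.742183685302734) ((480.7371826171875, 106.03791809082031), (72.3480224609375, 73.90838623046875), 5.661253452301025)
scene 150 rect ((541.318359375, 29.000293731689453), (41.344303131103516, 56.641048431396484)) z [0.08751892 0.09224037 0.09406242]
side 114 rect ((530.7284545898438, 34.88265609741211), (26.182537078857422, 60.03702926635742)) z [0.08878443 0.09204116 0.09351602]
```

View pics/c3.png

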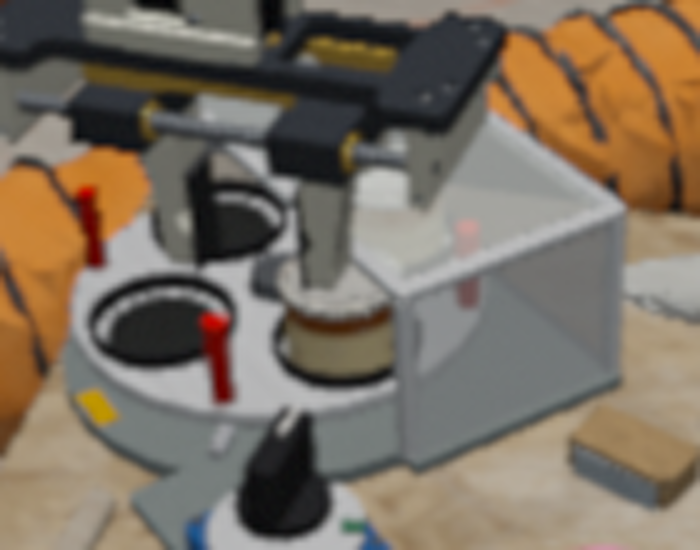

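```bash
python3 -c "
from h import *
print(job_done())"
```

```text
the job is handed in; nothing more can be done
None
```

I handed the job in at about 44 s on the robot clock, and no verdict came back. By the last camera check, both tins (only two were present, plus the pink look-alike) stand in their own pockets under the hood with an empty pocket in front. The knob is up at the red mark, and I made no move near the hood, bowl or cork, though I didn't re-measure the bowl and cork at the end.

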